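Lock the sieve clamp with a quick-release pin

ROBOT

A 6-joint arm with a two-finger parallel gripper is mounted at the origin on a cart in front of the work surface, level with it; the furniture and walls round the work are solid. World frame = base frame: x ahead of the robot, y to its left, z up, the work surface at z = 0. Lengths are in m, angles in degrees, forces in N, time in s.
With the tool pointing down it reaches from about 0.375 to 0.9 m from the base axis. Payload 3.1 kg.
Tool frame: the origin (TCP) lies on the centre line of the jaws, within the pads' length; the fingertips stand 25 mm ahead of it and the grasp point (between the pads) lies 6 mm ahead of it; z points along the fingers, y is the line along which they close (so a half turn about z gives the same grasp; the last joint's range is limited). The gripper opens to 87 mm and grips with 3 to 60 N. Pads are 19 mm wide; open, the fingers measure 117 mm over their backs; the gripper's body (75 mm by 190 mm) begins 51 mm behind the grasp point.
Start: joints at [-76.69, 30.224, 82.088, -0, 67.689, -10.227], TCP at [0.25, -0.573, 0.248] pointing down, gripper open.
Joint ranges: [-176.69, 176.69], [-43.24, 126.21], [12.49, 139.97], [-82, 262], [0, 151.66], [-163.58, 163.58]. Speed limits (degrees/s): [159.86, 159.86, 180, 180, 180, 180].

INTERFACE

Orientations are given as a 3x3 rotation matrix whose columns are the frame's x, y, z axes.
In Python, from rig import read_state, capture, camera_params, hand_in gives the robot as it stands.
- The arm moves only by the tool apply_moves, never from a script. Its argument "rows" is a list of rows, each an object of numbers: "x", "y", "z": the shift along the tool's x, y, z in mm; "rx", "ry", "rz": the turn, a rotation vector about the tool's x, y, z in units of 6 degrees (1.0 is 6 degrees); "claw": the closure in counts, from 0 (fully open) to 255 (shut). A call has 1 to 10 rows; each row is the pose to reach, as a shift and turn from the pose commanded when the call began, along the tool's axes at that moment; what a row does not reach only later rows make up. A row lasts 1/8 s, in which the tool goes at most 62.5 mm and 10.7 degrees, less where a joint would pass 70% of its speed; a pose out of reach is approached as far as the arm can. A call with a gripper value outside its range is refused whole. The fingers move at their own pace and stop on an object; the grip force is fixed at half the most. Time passes only in rows, so rows that repeat a pose let the fingers close. It gives the time, the measured TCP pose, the force, the opening and the grip force at its end, in the units of the state.
- read_state(): the state, without advancing time (a new reading comes with each control period).
- capture(name): name is "scene" or "top"; returns (picture, depth): 420x560x3 uint8, red, green, blue; 420x560 float32, m along the optical axis (not along the pixel's ray), 0 where there is no reading.
- camera_params(name): a dict with "fx", "fy", "cx", "cy" (pixels), "D" ([k1, k2, p1, p2, k3] as OpenCV has them; the pictures are not rectified), "xyz" and "orientation" of the camera in the world. Camera axes: x right, y up, looking along -z (the intrinsics and any distortion apply to the point x, -y, -z); pixel columns grow to the right and rows downward; lengths in m; the calibration is good to about 2 mm. A picture is of the moment at which its call begins. camera_params takes no time and is no camera call.
- hand_in(): hands the job in; it is judged then, once.
The state is a dict: "time_s": time; "joint_positions": joint angles; "qvel": joint speeds; "tau": joint torques, N m; "position": TCP position; "tcp_rot": TCP orientation; "force": force on the tool from outside, world axes, zero at the start; "moment": the same for the moment, N m; "opening": opening from 0.0 (shut) to 1.0 (fully open); "grasp_force": force on a finger pad.
Only numpy, scipy, OpenCV 4.12 (cv2) and the standard library are available. Lean on these libraries where they do the work, as an engineer would, in place of code of your own. Each camera call takes 0.05 s, during which the arm holds its last target. There are 200 camera calls.

TASK

Lock the sieve clamp with the blue quick-release pin: take it by its head so that its two white side buttons are squeezed in, and keep them squeezed while you lower it fully home through the clamp's aligned holes. Then let go, so that the locking studs spring out below and the buttons come out again. Leave the orange pin in its holder.

Things in the scene. Friction and masses are not known exactly. Their poses are not given: they have to be found in the camera images.
- pin_blue_grip (a point): Blue pin, about 0.15 kg, upright in a fixed grey cup (rim at z 60 mm), lifts out freely. Point: head centre, midway between its two white buttons on the y faces; z up. Head 26 (x) by 36 (y), 46 over buttons, from 25 below to 15 mm above. Flange dia 50 (5 thick), base 30 below. Shank dia 18, tip 86 below, last 10 mm tapered to dia 6. Locking studs 68.5 below, 34 mm over both along x when out; retract flush.
- blue_button_a (a joint): Travel (m) of the blue pin's two coupled spring buttons, each 14 mm round: 0 = fully out, studs out; 0.005 = flush with the head, studs drawn in. Each needs 2 N at first, 4.5 N when flush; gripping across the buttons with 15 N or more does it and then holds the head. Studs that are out cannot pass the clamp's holes, and pushing down does not drive them in.
- clamp_hole (a point): Centre of the clamp's top hole, ringed by a thin blue line, on the upper face of its steel fork, 72 mm above the table; z up, x along the bar to the sieve. Aligned vertical holes, dia 24 to 25, pass two lips and a tongue, 28 mm deep in all, free space below. Fork 56 (x) by 72 (y); nothing rises over 4 mm above its face. Home: pin flange on this face. Clamp fixed to the table.
- pin_orange_grip (a point): The same head-centre point on a like pin with an orange head, upright in a grey cup of its own; a bystander, to be left there.
Things that resemble listed ones, but are neither listed nor needed, are in the scene too. What is shaped like the part that bears pin_blue_grip but pink or red is not meant.

How it is judged:
By the outcome, as a careful person would: the job done as asked, in the order asked, and still so for the second after the job is handed in, with the robot touching nothing.
It also fails if it takes over 45 s, if anything falls off the work surface, if the arm or the gripper's body presses on something with over 40 N, if the wrist force passes 120 N, or if a joint passes its speed limit or range.

## Working session

There is one attempt and no reset: what is moved stays moved. The work goes in short steps, Python scripts to look and compute and a tool call to move; the robot and the scene stay as the last step left them, time stands still between calls to the robot, and variables do not carry over. Pictures are saved under pics/ and viewed, at most 10 in all, crops included, and the job is handed in when it is done.

Besides the shell and the picture viewer there is one more tool, called after "Emit:" by a JSON object that holds its "method" and its "body", one argument or row to a line. apply_moves: Moves the arm, as the interface text tells. Its arguments: {"type":"object","properties":{"rows":{"type":"array"}},"required":["rows"]}

```bash
mkdir -p pics; cat > h.py <<'E'
import numpy as np, cv2
from rig import *
def shot(n,f):
    p,d=capture(n); cv2.imwrite(f'pics/{f}.png',p[:,:,::-1]); np.savez(f'{f}.npz',p=p,d=d); return p,d
def world(n,u,v,d):
    c=camera_params(n);K=np.array([[c['fx'],0,c['cx']],[0,c['fy'],c['cy']],[0,0,1.]])
    uv=np.array(np.c_[np.atleast_1d(u),np.atleast_1d(v)],float).reshape(-1,1,2)
    q=cv2.undistortPoints(uv,K,np.array(c['D'],float)).reshape(-1,2)
    d=np.atleast_1d(d)
    return (np.c_[q[:,0],-q[:,1],-np.ones(len(q))]*d[:,None])@np.array(c['orientation']).T+np.array(c['xyz'])
def ray(n,u,v,z):
    a=world(n,u,v,1.); o=np.array(camera_params(n)['xyz']); r=a-o
    return o+r*((z-o[2])/r[:,2:])
E
python3 - <<'E'
from h import *
for n in("scene","top"):
    shot(n,n+"1"); print(n,camera_params(n))
print(read_state())
E
```

```text
scene {'fx': 458.57121450047794, 'fy': 458.57121450047794, 'cx': 276.4188965926943, 'cy': 211.23160933971326, 'D': array([0.01575432, 0.        , 0.        , 0.        , 0.        ]), 'xyz': array([-0.17119419,  0.43656337,  0.54630495]), 'orientation': array([[-0.52459108,  0.42059372, -0.74020614],
       [-0.8512737 , -0.24717226,  0.46285955],
       [ 0.01171739,  0.87293001,  0.48770473]])}
top {'fx': 532.5956333172721, 'fy': 532.5956333172721, 'cx': 282.71204474728927, 'cy': 205.6897281439126, 'D': array([-0.2022272,  0.       ,  0.       ,  0.       ,  0.       ]), 'xyz': array([0.32625097, 0.03575821, 1.19633548]), 'orientation': array([[-0.02812543,  0.99037377, -0.13553137],
       [-0.99955017, -0.02927656, -0.00650745],
       [-0.0104127 ,  0.13528738,  0.99075169]])}
{'time_s': 0.1, 'joint_positions': array([-7.66914319e+01,  3.02727008e+01,  8.21487309e+01, -7.97306415e-04,
        6.76900604e+01, -1.02282572e+01]), 'qvel': array([-0.11392384, -0.14664436, -0.10425086, -0.02171519, -0.0247867 ,
        0.04961759]), 'tau': array([ 1.41066571e-04, -4.40984094e+01, -1.77151000e+01,  6.35580369e-02,
        5.33945533e-02, -4.86177225e-05]), 'position': array([ 0.24945758, -0.57239174,  0.24668126]), 'tcp_rot': array([[ 9.16801561e-01,  3.99342816e-01, -4.60465617e-04],
       [ 3.99342943e-01, -9.16799672e-01,  1.89068011e-03],
       [ 3.32874794e-04, -1.91726217e-03, -9.99998107e-01]]), 'force': array([0.02510295, 0.1159176 , 0.00796993]), 'moment': array([ 0.03837178, -0.04343042, -0.06722508]), 'grasp_force': 0.0, 'opening': 0.9964755473192595}
```

View pics/top1.png

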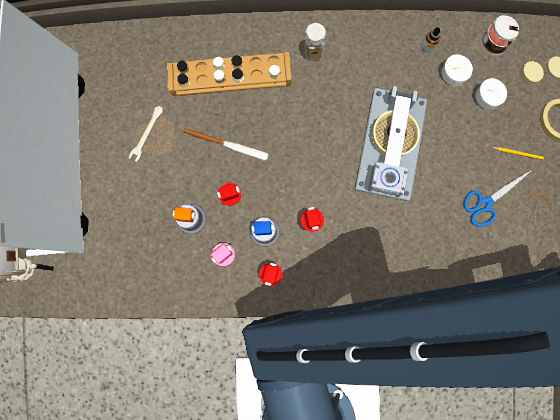

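View pics/scene1.png

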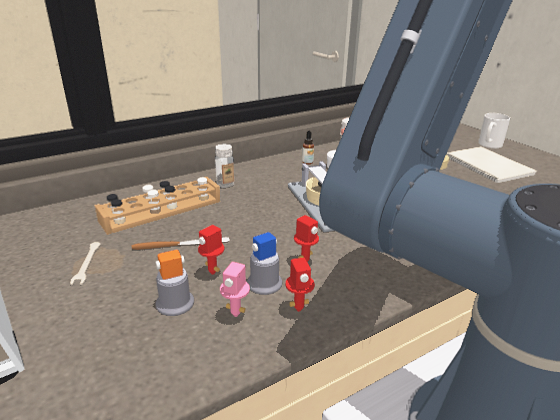

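The top view shows the blue head near (263,228), with red pins at (312,218), (229,194) and (270,273), pink at (222,254), orange at (184,214). The clamp's blue ring is near (390,178). I'll enlarge both places.

```bash
python3 - <<'E'
from h import *
z=np.load('top1.npz');p,d=z['p'][:,:,::-1],z['d']
a=p[180:290,205:335];b=p[150:210,350:420]
a=cv2.resize(a,None,fx=5,fy=5,interpolation=cv2.INTER_CUBIC)
cv2.imwrite('pics/a.png',a)
cv2.imwrite('pics/b.png',cv2.resize(b,None,fx=8,fy=8,interpolation=cv2.INTER_CUBIC))
h=cv2.cvtColor(p,cv2.COLOR_BGR2HSV)
V,U=np.mgrid[:420,:560]
W=world('top',U.ravel(),V.ravel(),d.ravel()).reshape(420,560,3)
np.save('W.npy',W)
m=(h[...,0]>100)&(h[...,0]<125)&(h[...,1]>150)&(h[...,2]>60)
m[:,:240]=0;m[:,290:]=0;m[:200]=0;m[260:]=0
w=W[m];print(m.sum(),np.percentile(w,[2,50,98],axis=0))
t=m&(W[...,2]>np.percentile(w[:,2],60)-.004)
v,u=np.nonzero(t);print(u.mean(),v.mean(),W[t].mean(0),cv2.minAreaRect(W[t][:,:2].astype(np.float32)*1000))
for n,(x,y) in dict(blue=(263,228),clamp=(381,172),clamp2=(400,190),o=(184,214),r1=(312,218),r2=(229,194),r3=(270,273),pk=(222,254),table=(330,200)).items(): print(n,W[y,x])
E
```

```text
218 [[0.41986538 0.07014022 0.07850756]
 [0.43065555 0.08626173 0.10499391]
 [0.44327325 0.10304295 0.10941134]]
262.22105263157897 227.1578947368421 [0.43215246 0.08633742 0.10543541] ((432.40228271484375, 86.7295913696289), (33.11456298828125, 24.851381301879883), 89.60938262939453)
blue [0.43023963 0.0847142  0.10674736]
clamp [ 0.54753568 -0.17160955  0.07062425]
clamp2 [ 0.50686049 -0.21083879  0.07110183]
o [0.46419052 0.24897186 0.10472595]
r1 [ 0.44838299 -0.01682302  0.10289667]
r2 [0.50337163 0.15396471 0.10510887]
r3 [0.33776511 0.07280261 0.10352763]
pk [0.37947697 0.17134001 0.09743031]
table [ 4.99777645e-01 -6.41549798e-02 -3.25044876e-05]
```

View pics/a.png

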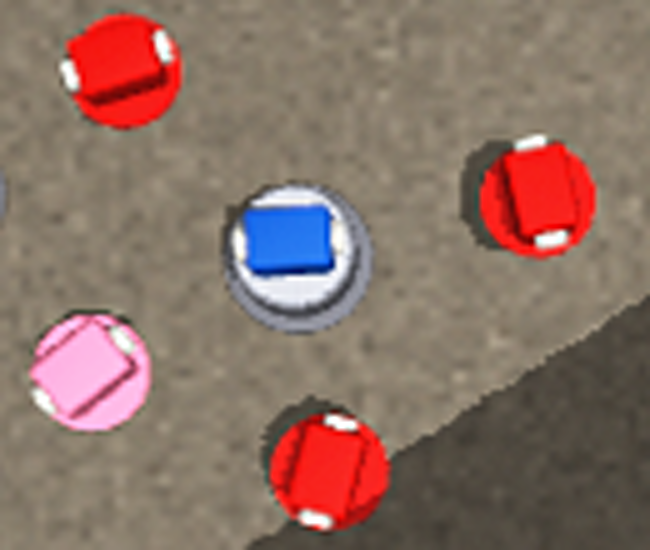

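View pics/b.png

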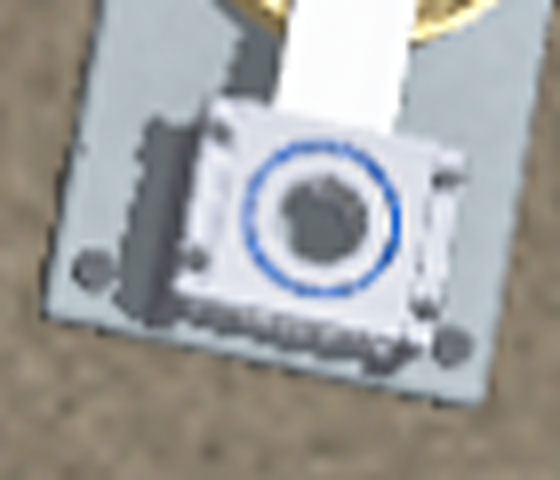

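```bash
cat >> h.py <<'E'
def plan(targets,yaw,cmd=None,R=None):
    "rows in tool axes from commanded pose"
    s=read_state(); c=np.array(s['position'] if cmd is None else cmd); R=s['tcp_rot'] if R is None else R
    y0=np.degrees(np.arctan2(R[1,0],R[0,0]))
    for t in targets: print(np.round(R.T@(np.array(t)-c)*1000,1))
    print('rz',round((y0-yaw)/6,3))
E
python3 - <<'E'
from h import *
W=np.load('W.npy'); z=np.load('top1.npz');p=z['p'][:,:,::-1]
print('blue',ray('top',262.2,227.2,.105),'axis',np.diff(ray('top',[205+288/5-.4-9,205+288/5-.4+9],[227,227],.105),axis=0))
print('clamp ring crop',ray('top',389.8,176.9,.072))
h=cv2.cvtColor(p,cv2.COLOR_BGR2HSV)
m=(h[...,0]>100)&(h[...,0]<125)&(h[...,1]>110)
m[:155]=0;m[205:]=0;m[:,:370]=0;m[:,410:]=0
v,u=np.nonzero(m);e=cv2.fitEllipse(np.c_[u,v].astype(np.float32));print(m.sum(),e,ray('top',*e[0],.072))
f=(np.abs(W[...,2]-.072)<.006)&(W[...,0]>.48)&(W[...,0]<.6)&(W[...,1]<-.12)&(W[...,1]>-.26)
n,l,st,ce=cv2.connectedComponentsWithStats(f.astype(np.uint8));k=1+st[1:,4].argmax()
print(cv2.minAreaRect(W[l==k][:,:2].astype(np.float32)*1000))
# scene view blue top
z=np.load('scene1.npz');p,d=z['p'][:,:,::-1],z['d'];V,U=np.mgrid[:420,:560]
S=world('scene',U.ravel(),V.ravel(),d.ravel()).reshape(420,560,3);h=cv2.cvtColor(p,cv2.COLOR_BGR2HSV)
m=(h[...,0]>100)&(h[...,0]<125)&(h[...,1]>150)&(U>240)&(U<290)&(V>225)&(V<270)
w=S[m];print(np.percentile(w,[3,50,97],axis=0)); w=w[w[:,2]>.103];print(len(w),cv2.minAreaRect(w[:,:2].astype(np.float32)*1000))
plan([(.48,-.25,.24),(.432,.087,.2)],0,(.25,-.573,.248))
E
```

```text
blue [[0.43210706 0.08640164 0.105     ]] axis [[-0.00105746 -0.03708976  0.        ]]
clamp ring crop [[ 0.5359961  -0.18999856  0.072     ]]
40 ((389.7406311035156, 177.0303192138672), (18.108768463134766, 18.98193359375), 127.225830078125) [[ 0.53571305 -0.18985115  0.072     ]]
((535.1442260742188, -190.26473999023438), (72.04533386230469, 55.73532485961914), 75.48230743408203)
[[0.41616723 0.07066965 0.06986915]
 [0.41913313 0.08936253 0.09389582]
 [0.43852109 0.1035     0.10493793]]
121 ((131.6363525390625, 249.96051025390625), (37.618804931640625, 710.4173583984375), 61.38996505737305)
[ 339.8 -204.3    8.5]
[ 430.4 -532.3   49.2]
rz 3.923
```

Emit:
{"method": "apply_moves", "body": {
  "rows": [
    {"x": 57, "y": -34, "z": 2, "rz": 0.7},
    {"x": 113, "y": -68, "z": 3, "rz": 1.3},
    {"x": 170, "y": -102, "z": 4, "rz": 2},
    {"x": 227, "y": -136, "z": 6, "rz": 2.6},
    {"x": 283, "y": -170, "z": 7, "rz": 3.3},
    {"x": 340, "y": -204, "z": 8, "rz": 3.92},
    {"x": 357, "y": -264, "z": 15, "rz": 3.92},
    {"x": 374, "y": -324, "z": 24, "rz": 3.92},
    {"x": 391, "y": -384, "z": 32, "rz": 3.92},
    {"x": 408, "y": -444, "z": 40, "rz": 3.92}
  ]
}}

```text
validation failed for argument at $.ro...
```

Emit:
{"method": "apply_moves", "body": {
  "rows": [
    {"x": 0},
    {"x": 0}
  ]
}}

```text
validation failed for argument at $.ro...
```

```bash
python3 - <<'E'
from h import *
s=read_state();print(s['time_s'],s['position'],s['tcp_rot'])
plan([(.432,.087,.2),(.432,.087,.096)],0)
E
```

```text
0.1 [ 0.24945758 -0.57239174  0.24668126] [[ 9.16801561e-01  3.99342816e-01 -4.60465617e-04]
 [ 3.99342943e-01 -9.16799672e-01  1.89068011e-03]
 [ 3.32874794e-04 -1.91726217e-03 -9.99998107e-01]]
[ 430.7 -531.5   47.8]
[ 430.6 -531.3  151.8]
rz 3.923
```

Emit:
{"method": "apply_moves", "body": {
  "rows": [
    {"x": 57, "y": -34, "z": 2, "rx": 0, "ry": 0, "rz": 0.7, "claw": 0},
    {"x": 113, "y": -68, "z": 3, "rx": 0, "ry": 0, "rz": 1.3, "claw": 0},
    {"x": 170, "y": -102, "z": 4, "rx": 0, "ry": 0, "rz": 2, "claw": 0},
    {"x": 227, "y": -136, "z": 6, "rx": 0, "ry": 0, "rz": 2.6, "claw": 0},
    {"x": 283, "y": -170, "z": 7, "rx": 0, "ry": 0, "rz": 3.3, "claw": 0},
    {"x": 340, "y": -204, "z": 8, "rx": 0, "ry": 0, "rz": 3.92, "claw": 0},
    {"x": 357, "y": -264, "z": 15, "rx": 0, "ry": 0, "rz": 3.92, "claw": 0},
    {"x": 374, "y": -324, "z": 24, "rx": 0, "ry": 0, "rz": 3.92, "claw": 0},
    {"x": 391, "y": -384, "z": 32, "rx": 0, "ry": 0, "rz": 3.92, "claw": 0},
    {"x": 408, "y": -444, "z": 40, "rx": 0, "ry": 0, "rz": 3.92, "claw": 0}
  ]
}}

```text
time_s: 1.35
position: [0.4483, -0.0191, 0.2095]
tcp_rot: [[1.0, -0.0, 0.0], [-0.0, -1.0, 0.0], [0.0, -0.0, -1.0]]
force: [1.6, 0.6, -0.4]
opening: 1.002
grasp_force: 0.0
```

Emit:
{"method": "apply_moves", "body": {
  "rows": [
    {"x": -7, "y": -45, "z": 4, "rx": 0, "ry": 0, "rz": 0, "claw": 0},
    {"x": -15, "y": -90, "z": 28, "rx": 0, "ry": 0, "rz": 0, "claw": 0},
    {"x": -15, "y": -90, "z": 28, "rx": 0, "ry": 0, "rz": 0, "claw": 0},
    {"x": -15, "y": -90, "z": 28, "rx": 0, "ry": 0, "rz": 0, "claw": 0}
  ]
}}

```text
time_s: 1.85
position: [0.4343, 0.0688, 0.182]
tcp_rot: [[1.0, 0.001, 0.001], [0.001, -1.0, -0.0], [0.001, 0.0, -1.0]]
force: [-0.0, 0.8, 0.5]
opening: 1.0
grasp_force: 0.0
```

```bash
python3 - <<'E'
from h import *
p,d=shot('top','t2');q,_=shot('scene','s2')
s=read_state();print(s['time_s'],s['position'],s['tcp_rot'])
a=cv2.resize(p[180:290,205:335,::-1],(400,338));b=cv2.resize(q[150:310,170:350,::-1],(400,356))
b=b[:338];cv2.imwrite('pics/c2.png',np.hstack([a,b]))
plan([(.432,.0865,.2),(.432,.0865,.096)],0)
E
```

```text
1.95 [0.434833   0.06796135 0.18232807] [[ 9.99997776e-01 -1.17558893e-03  1.75097829e-03]
 [-1.17491438e-03 -9.99999235e-01 -3.86223780e-04]
 [ 1.75143099e-03  3.84165672e-04 -9.99998392e-01]]
[ -2.8 -18.5 -17.7]
[ -3.  -18.6  86.3]
rz -0.011
```

View pics/c2.png

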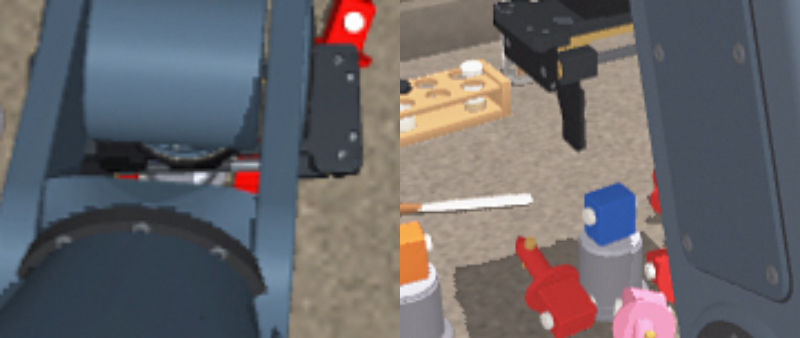

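View pics/s2.png

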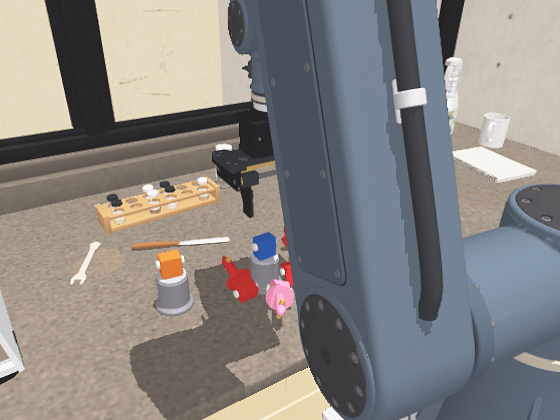

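The loose red and pink decoys toppled on their own and now lie on the table. The blue head is unmoved at (264,246) and the finger space above them is clear, so I continue.

Emit:
{"method": "apply_moves", "body": {
  "rows": [
    {"x": -3, "y": -18.5, "z": 0, "rx": 0, "ry": 0, "rz": 0, "claw": 0},
    {"x": -3, "y": -18.5, "z": 0, "rx": 0, "ry": 0, "rz": 0, "claw": 0},
    {"x": -3, "y": -18.5, "z": 25, "rx": 0, "ry": 0, "rz": 0, "claw": 0},
    {"x": -3, "y": -18.5, "z": 45, "rx": 0, "ry": 0, "rz": 0, "claw": 0},
    {"x": -3, "y": -18.5, "z": 45, "rx": 0, "ry": 0, "rz": 0, "claw": 0}
  ]
}}

```text
time_s: 2.58
position: [0.4305, 0.0865, 0.1362]
tcp_rot: [[1.0, -0.001, -0.002], [-0.001, -1.0, -0.0], [-0.002, 0.0, -1.0]]
force: [0.1, 0.4, 0.5]
opening: 1.0
grasp_force: 0.0
```

```bash
python3 - <<'E'
from h import *
q,_=shot('scene','s3')
cv2.imwrite('pics/c3.png',cv2.resize(q[140:310,150:350,::-1],(800,600)))
s=read_state();print(s['time_s'],s['position'])
plan([(.432,.0865,.096)],0)
E
```

```text
2.625 [0.43097161 0.08662206 0.13680778]
[ 1.1  0.1 40.8]
rz -0.009
```

View pics/c3.png

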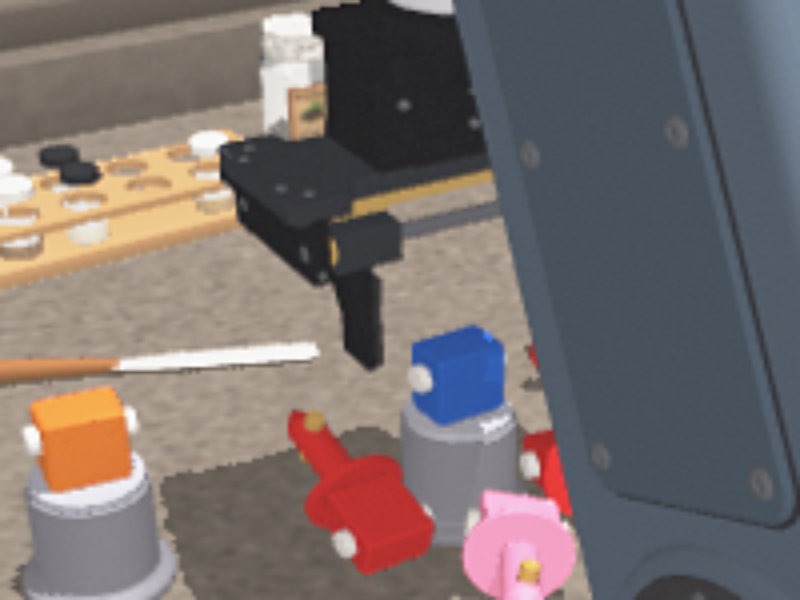

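Emit:
{"method": "apply_moves", "body": {
  "rows": [
    {"x": 1, "y": 0, "z": 20, "rx": 0, "ry": 0, "rz": 0, "claw": 0},
    {"x": 1, "y": 0, "z": 41, "rx": 0, "ry": 0, "rz": 0, "claw": 0},
    {"x": 1, "y": 0, "z": 41, "rx": 0, "ry": 0, "rz": 0, "claw": 0},
    {"x": 1, "y": 0, "z": 41, "rx": 0, "ry": 0, "rz": 0, "claw": 0},
    {"x": 1, "y": 0, "z": 41, "rx": 0, "ry": 0, "rz": 0, "claw": 100},
    {"x": 1, "y": 0, "z": 41, "rx": 0, "ry": 0, "rz": 0, "claw": 255},
    {"x": 1, "y": 0, "z": 41, "rx": 0, "ry": 0, "rz": 0, "claw": 255},
    {"x": 1, "y": 0, "z": 41, "rx": 0, "ry": 0, "rz": 0, "claw": 255},
    {"x": 1, "y": 0, "z": 41, "rx": 0, "ry": 0, "rz": 0, "claw": 255},
    {"x": 1, "y": 0, "z": 41, "rx": 0, "ry": 0, "rz": 0, "claw": 255}
  ]
}}

```text
time_s: 3.88
position: [0.4318, 0.0875, 0.0959]
tcp_rot: [[1.0, 0.0, 0.0], [0.0, -1.0, 0.0], [0.0, -0.0, -1.0]]
force: [-0.6, 0.6, 0.6]
opening: 0.414
grasp_force: 29.7
```

Emit:
{"method": "apply_moves", "body": {
  "rows": [
    {"x": 0, "y": 0, "z": -10, "rx": 0, "ry": 0, "rz": 0, "claw": 255},
    {"x": 0, "y": 0, "z": -25, "rx": 0, "ry": 0, "rz": 0, "claw": 255},
    {"x": 0, "y": 0, "z": -45, "rx": 0, "ry": 0, "rz": 0, "claw": 255},
    {"x": 0, "y": 0, "z": -65, "rx": 0, "ry": 0, "rz": 0, "claw": 255},
    {"x": 0, "y": 0, "z": -85, "rx": 0, "ry": 0, "rz": 0, "claw": 255},
    {"x": 0, "y": 0, "z": -105, "rx": 0, "ry": 0, "rz": 0, "claw": 255},
    {"x": 0, "y": 0, "z": -115, "rx": 0, "ry": 0, "rz": 0, "claw": 255},
    {"x": 0, "y": 0, "z": -115, "rx": 0, "ry": 0, "rz": 0, "claw": 255}
  ]
}}

```text
time_s: 4.88
position: [0.4319, 0.0875, 0.2115]
tcp_rot: [[1.0, 0.0, 0.002], [0.0, -1.0, -0.0], [0.002, 0.0, -1.0]]
force: [-0.6, -1.0, -1.9]
opening: 0.414
grasp_force: 29.7
```

```bash
python3 - <<'E'
from h import *
q,_=shot('scene','s4')
cv2.imwrite('pics/c4.png',cv2.resize(q[80:300,150:430,::-1],(763,600)))
s=read_state();print(s['time_s'],s['position'],s['opening'],s['grasp_force'],s['force'])
plan([(.5357,-.190,s['position'][2])],-14.5)
E
```

```text
4.925 [0.4314634  0.08753537 0.21084857] 0.41496666776050045 29.67736697454118 [ 0.38041366 -0.35500584 -0.52418079]
[104.2 277.6  -0. ]
rz 2.419
```

View pics/c4.png

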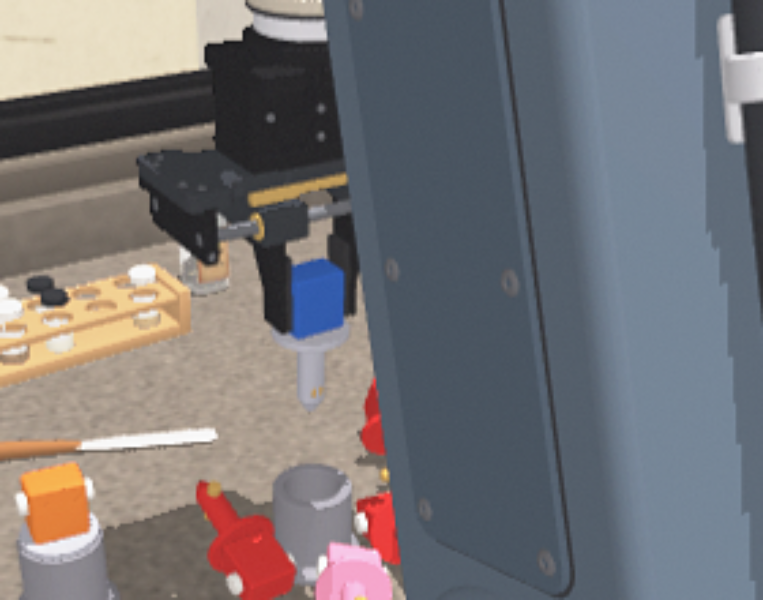

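Emit:
{"method": "apply_moves", "body": {
  "rows": [
    {"x": 10, "y": 20, "z": 0, "rx": 0, "ry": 0, "rz": 0.2, "claw": 255},
    {"x": 25, "y": 60, "z": 0, "rx": 0, "ry": 0, "rz": 0.6, "claw": 255},
    {"x": 41, "y": 105, "z": 0, "rx": 0, "ry": 0, "rz": 1, "claw": 255},
    {"x": 58, "y": 150, "z": 0, "rx": 0, "ry": 0, "rz": 1.4, "claw": 255},
    {"x": 75, "y": 195, "z": 0, "rx": 0, "ry": 0, "rz": 1.8, "claw": 255},
    {"x": 90, "y": 235, "z": 0, "rx": 0, "ry": 0, "rz": 2.2, "claw": 255},
    {"x": 100, "y": 265, "z": 0, "rx": 0, "ry": 0, "rz": 2.4, "claw": 255},
    {"x": 104, "y": 277, "z": 0, "rx": 0, "ry": 0, "rz": 2.42, "claw": 255},
    {"x": 104, "y": 277, "z": 0, "rx": 0, "ry": 0, "rz": 2.42, "claw": 255},
    {"x": 104, "y": 277, "z": 0, "rx": 0, "ry": 0, "rz": 2.42, "claw": 255}
  ]
}}

```text
time_s: 6.18
position: [0.5349, -0.1878, 0.2104]
tcp_rot: [[0.968, -0.249, -0.002], [-0.249, -0.968, 0.002], [-0.002, -0.001, -1.0]]
force: [-0.4, 0.0, -1.8]
opening: 0.415
grasp_force: 29.7
```

```bash
python3 - <<'E'
from h import *
q,_=shot('scene','s5');p,_=shot('top','t5')
cv2.imwrite('pics/c5.png',np.hstack([cv2.resize(q[60:260,250:450,::-1],(400,400)),cv2.resize(p[100:230,330:460,::-1],(400,400))]))
s=read_state();print(s['time_s'],s['position'],s['opening'],s['force'])
plan([(.5355,-.1895,s['position'][2]),(.5355,-.1895,.110)],-14.5)
E
```

```text
6.275 [ 0.5352241  -0.18792802  0.21076945] 0.41594761697158616 [ 0.47528124 -0.41517213 -2.13491561]
[ 0.7  1.5 -0. ]
[  0.8   1.5 100.8]
rz 0.014
```

View pics/c5.png

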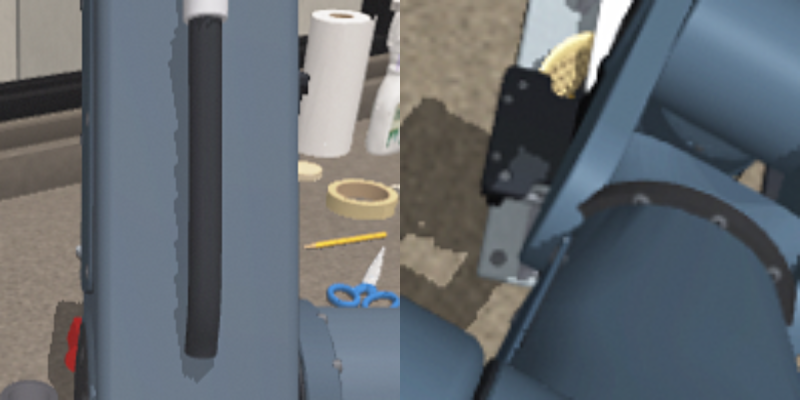

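Both views are blocked by the arm here, so I lower by force feedback.

Emit:
{"method": "apply_moves", "body": {
  "rows": [
    {"x": 0.7, "y": 1.5, "z": 15, "rx": 0, "ry": 0, "rz": 0, "claw": 255},
    {"x": 0.7, "y": 1.5, "z": 30, "rx": 0, "ry": 0, "rz": 0, "claw": 255},
    {"x": 0.7, "y": 1.5, "z": 40, "rx": 0, "ry": 0, "rz": 0, "claw": 255},
    {"x": 0.7, "y": 1.5, "z": 46, "rx": 0, "ry": 0, "rz": 0, "claw": 255},
    {"x": 0.7, "y": 1.5, "z": 50, "rx": 0, "ry": 0, "rz": 0, "claw": 255},
    {"x": 0.7, "y": 1.5, "z": 54, "rx": 0, "ry": 0, "rz": 0, "claw": 255},
    {"x": 0.7, "y": 1.5, "z": 54, "rx": 0, "ry": 0, "rz": 0, "claw": 255}
  ]
}}

```text
time_s: 7.15
position: [0.5361, -0.1911, 0.1568]
tcp_rot: [[0.968, -0.25, -0.0], [-0.25, -0.968, 0.0], [-0.0, -0.0, -1.0]]
force: [-0.1, 0.8, -1.5]
opening: 0.418
grasp_force: 29.7
```

Emit:
{"method": "apply_moves", "body": {
  "rows": [
    {"x": -0.5, "y": -1.3, "z": 3, "rx": 0, "ry": 0, "rz": 0, "claw": 255},
    {"x": -0.5, "y": -1.3, "z": 8, "rx": 0, "ry": 0, "rz": 0, "claw": 255},
    {"x": -0.5, "y": -1.3, "z": 13, "rx": 0, "ry": 0, "rz": 0, "claw": 255},
    {"x": -0.5, "y": -1.3, "z": 18, "rx": 0, "ry": 0, "rz": 0, "claw": 255},
    {"x": -0.5, "y": -1.3, "z": 18, "rx": 0, "ry": 0, "rz": 0, "claw": 255}
  ]
}}

```text
time_s: 7.78
position: [0.5356, -0.1895, 0.1383]
tcp_rot: [[0.968, -0.25, -0.001], [-0.25, -0.968, 0.001], [-0.001, -0.0, -1.0]]
force: [0.2, 0.2, -1.0]
opening: 0.414
grasp_force: 29.7
```

Emit:
{"method": "apply_moves", "body": {
  "rows": [
    {"x": 0, "y": 0, "z": 5, "rx": 0, "ry": 0, "rz": 0, "claw": 255},
    {"x": 0, "y": 0, "z": 10, "rx": 0, "ry": 0, "rz": 0, "claw": 255},
    {"x": 0, "y": 0, "z": 15, "rx": 0, "ry": 0, "rz": 0, "claw": 255},
    {"x": 0, "y": 0, "z": 20, "rx": 0, "ry": 0, "rz": 0, "claw": 255},
    {"x": 0, "y": 0, "z": 25, "rx": 0, "ry": 0, "rz": 0, "claw": 255},
    {"x": 0, "y": 0, "z": 27, "rx": 0, "ry": 0, "rz": 0, "claw": 255},
    {"x": 0, "y": 0, "z": 27, "rx": 0, "ry": 0, "rz": 0, "claw": 255}
  ]
}}

```text
time_s: 8.65
position: [0.5359, -0.1896, 0.1117]
tcp_rot: [[0.968, -0.25, -0.0], [-0.25, -0.968, 0.0], [-0.0, -0.0, -1.0]]
force: [0.1, -0.5, -2.2]
opening: 0.418
grasp_force: 29.7
```

Still free; about 3–4 mm to go.

Emit:
{"method": "apply_moves", "body": {
  "rows": [
    {"x": 0, "y": 0, "z": 1, "rx": 0, "ry": 0, "rz": 0, "claw": 255},
    {"x": 0, "y": 0, "z": 2, "rx": 0, "ry": 0, "rz": 0, "claw": 255},
    {"x": 0, "y": 0, "z": 3, "rx": 0, "ry": 0, "rz": 0, "claw": 255},
    {"x": 0, "y": 0, "z": 4, "rx": 0, "ry": 0, "rz": 0, "claw": 255},
    {"x": 0, "y": 0, "z": 4, "rx": 0, "ry": 0, "rz": 0, "claw": 255}
  ]
}}

```text
time_s: 9.28
position: [0.536, -0.1897, 0.108]
tcp_rot: [[0.968, -0.25, 0.0], [-0.25, -0.968, -0.0], [0.0, 0.0, -1.0]]
force: [0.8, -0.3, -1.1]
opening: 0.414
grasp_force: 29.7
```

Emit:
{"method": "apply_moves", "body": {
  "rows": [
    {"x": 0, "y": 0, "z": 0.5, "rx": 0, "ry": 0, "rz": 0, "claw": 255},
    {"x": 0, "y": 0, "z": 1, "rx": 0, "ry": 0, "rz": 0, "claw": 255},
    {"x": 0, "y": 0, "z": 1.5, "rx": 0, "ry": 0, "rz": 0, "claw": 255},
    {"x": 0, "y": 0, "z": 1.5, "rx": 0, "ry": 0, "rz": 0, "claw": 255}
  ]
}}

```text
time_s: 9.78
position: [0.5373, -0.1904, 0.1079]
tcp_rot: [[0.968, -0.251, 0.003], [-0.251, -0.968, -0.002], [0.004, 0.001, -1.0]]
force: [0.3, -0.3, 9.2]
opening: 0.412
grasp_force: 29.8
```

Contact of 9 N at the expected height (TCP 0.108), so the flange is seated. Releasing.

Emit:
{"method": "apply_moves", "body": {
  "rows": [
    {"x": 0, "y": 0, "z": 0, "rx": 0, "ry": 0, "rz": 0, "claw": 100},
    {"x": 0, "y": 0, "z": 0, "rx": 0, "ry": 0, "rz": 0, "claw": 0},
    {"x": 0, "y": 0, "z": 0, "rx": 0, "ry": 0, "rz": 0, "claw": 0},
    {"x": 0, "y": 0, "z": 0, "rx": 0, "ry": 0, "rz": 0, "claw": 0},
    {"x": 0, "y": 0, "z": 0, "rx": 0, "ry": 0, "rz": 0, "claw": 0},
    {"x": 0, "y": 0, "z": 0, "rx": 0, "ry": 0, "rz": 0, "claw": 0}
  ]
}}

```text
time_s: 10.52
position: [0.5358, -0.1896, 0.1062]
tcp_rot: [[0.968, -0.25, -0.0], [-0.25, -0.968, 0.0], [-0.0, -0.0, -1.0]]
force: [-0.3, -0.0, 0.1]
opening: 0.972
grasp_force: 0.0
```

Emit:
{"method": "apply_moves", "body": {
  "rows": [
    {"x": 0, "y": 0, "z": -20, "rx": 0, "ry": 0, "rz": 0, "claw": 0},
    {"x": 0, "y": 0, "z": -60, "rx": 0, "ry": 0, "rz": 0, "claw": 0},
    {"x": 0, "y": 0, "z": -110, "rx": 0, "ry": 0, "rz": 0, "claw": 0},
    {"x": 0, "y": 40, "z": -150, "rx": 0, "ry": 0, "rz": 0, "claw": 0},
    {"x": 0, "y": 90, "z": -150, "rx": 0, "ry": 0, "rz": 0, "claw": 0},
    {"x": 0, "y": 140, "z": -150, "rx": 0, "ry": 0, "rz": 0, "claw": 0},
    {"x": 0, "y": 190, "z": -150, "rx": 0, "ry": 0, "rz": 0, "claw": 0},
    {"x": 0, "y": 240, "z": -150, "rx": 0, "ry": 0, "rz": 0, "claw": 0},
    {"x": 0, "y": 240, "z": -150, "rx": 0, "ry": 0, "rz": 0, "claw": 0},
    {"x": 0, "y": 240, "z": -150, "rx": 0, "ry": 0, "rz": 0, "claw": 0}
  ]
}}

```text
time_s: 11.78
position: [0.4755, -0.4214, 0.2559]
tcp_rot: [[0.968, -0.251, -0.001], [-0.251, -0.968, 0.002], [-0.001, -0.001, -1.0]]
force: [0.2, 0.1, -0.1]
opening: 1.006
grasp_force: 0.0
```

```bash
python3 - <<'E'
from h import *
q,_=shot('scene','s6');p,d=shot('top','t6')
cv2.imwrite('pics/c6.png',np.hstack([cv2.resize(q[120:270,260:410,::-1],(400,400),interpolation=2),cv2.resize(p[140:220,350:430,::-1],(400,400),interpolation=2)]))
V,U=np.mgrid[:420,:560];W=world('top',U.ravel(),V.ravel(),d.ravel()).reshape(420,560,3)
h=cv2.cvtColor(p,cv2.COLOR_RGB2HSV);m=(h[...,0]>100)&(h[...,0]<125)&(h[...,1]>150)&(U>365)&(U<415)&(V>150)&(V<205)&(W[...,2]>.09)
print(m.sum(),np.percentile(W[m],[5,50,95],axis=0))
t=m&(W[...,2]>.112);print(cv2.minAreaRect(W[t][:,:2].astype(np.float32)*1000),read_state()['position'])
E
```

```text
233 [[ 0.52455888 -0.20464273  0.09850305]
 [ 0.53508159 -0.18884053  0.11674058]
 [ 0.54858138 -0.17299382  0.12051752]]
((444.7575988769531, -77.8720703125), (38.00016403198242, 326.1573486328125), 39.55790710449219) [ 0.47603037 -0.42053917  0.25617975]
```

View pics/c6.png

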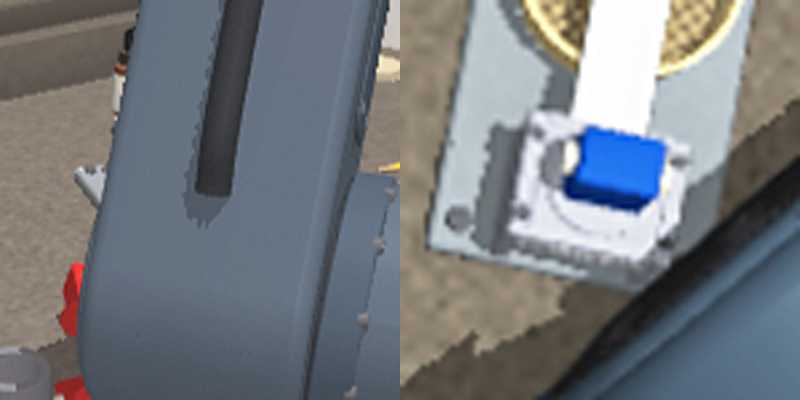

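In the top crop the pin stands upright, its flange on the fork and white buttons showing on both sides at about (570,155) and (660,185). The head top is at z 0.117 m, exactly the home height.

```bash
python3 -c "
from rig import *
print(hand_in())"
```

```text
the job is handed in; nothing more can be done
None
```

The blue pin is home in the clamp and released, and the job was handed in at about 12 s: its head top is at the expected 117 mm and its buttons are out again, though the studs below were hidden from both cameras. The orange pin was left in its holder, and the loose red and pink pins fell over on the table early in the run without any contact force on the arm.

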